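# Clamp the viewing chamber under the strap

## Task

Clamp the blue-lidded viewing chamber in its fixture: with a finger, push the steel strap round until it stops square over the chamber, then push the red cam lever fully down so that the strap's pad presses on the lid. Nothing is to be picked up. Do not put the lever down before the strap is home; leave the chamber sitting in its nest, and everything else on the table where it stands.

Things in the scene. Friction and masses are not known exactly. Their poses are not given: they have to be found in the camera images.
- clamp_base: aluminium base plate of the clamp fixture, 120 (x) by 240 (y) by 20 mm high, fixed to the table; origin at the centre of its underside, z up. On it stand a pivot post (26 mm across) on its centre line 60 mm towards +y, and a black ring nest (60 mm across, 8 mm high) on its centre line 60 mm towards -y
- strap (a joint): swing of the strap about the vertical pivot post, rad. 0: home against its stop, pointing along the base's -y, over the nest; positive: swung open, clockwise seen from above, so that at 1.57 it points along the base's -x. To close it its end is pushed counter-clockwise seen from above. It starts open at about 0.7 to 1.2, stays where it is left, needs about 2 N at strap_push, and can go no further than 0. It cannot move up or down
- strap_hinge (a point): on the pivot axis, half-way up the strap (70 mm above the table). The strap is a level steel bar, 145 mm long from this axis, 22 mm wide, 8 mm thick (66 to 74 mm above the table), with a round eye 30 mm across and a nut (to 83 mm above the table) at the pivot
- strap_push (a point): point on the strap's centre line 60 mm from the pivot axis, half-way up its thickness: a good place to push against its side (the side is 11 mm from this point). Below the strap is free space down to the base plate or table, except over post and nest. There is a black stop post, 14 by 22 mm, up to 76 mm above the table, at the closed strap's far (+x of the base) side, 52 mm from the pivot
- lever (a joint): swing of the cam lever, rad. 0: up, leaning outwards from the strap at 60 degrees above level; 1.047: fully down, level, pointing straight out beyond the strap's free end. It starts at 0 to 0.3, stays where it is left, and needs about 4 to 6 N near its end, pushed outwards and down along its arc
- lever_hinge (a point): on the lever's level hinge axis, which crosses the strap 120 mm from the pivot axis, 86 mm above the table (16 mm above the strap's mid-height); two small steel cheeks up to 87 mm above the table flank it. The lever rides on the strap and swings in the upright plane through the strap's centre line
- lever_end (a point): on the lever's centre line at its free end, 75 mm from the lever hinge. The outer 42 mm is a red grip 18 mm wide and 10 mm thick, so its upper face is 5 mm from the centre line; nearer the hinge it is a bar 12 mm wide and 8 mm thick
- pad: black rubber pad, 20 mm across and 6 mm thick, hanging under the strap below the lever hinge; origin at its top centre; the lever drives it down by 4.7 mm in all, and over the last 0.15 rad or so of the stroke it presses on the chamber's lid
- chamber_center (a point): centre (half-way up) of the viewing chamber to be clamped: a round pot 42 mm across and 36 mm high, white with a blue lid, standing loose in the nest on the base plate, its top 56 mm above the table
- chamber: the same viewing chamber; origin at the centre of its underside
- nest_center (a point): centre of the nest, on the top face of the base plate (20 mm above the table), z up
- spare_chamber: loose bystander: another such pot with a green lid, 42 mm across, 36 mm high; origin at its underside's centre
- drops: loose bystander: small amber drops bottle, 28 mm across, 65 mm high; origin at its underside's centre
- saline: loose bystander: white bottle with a blue cap, 48 mm across, 120 mm high; origin at its underside's centre
- swab_jar: loose bystander: glass jar with a steel lid, 56 mm across, 60 mm high; origin at its underside's centre
- lens_case: loose bystander: flat contact lens case, 34 (x) by 66 (y) by 16 mm high, may lie under the open strap; origin at its underside's centre
- occluder: loose bystander: black paddle lying flat, 5 mm thick, disc 54 mm across centred on the origin, handle 14 mm wide reaching 130 mm towards its -x

How it is judged:
By the outcome, as a careful person would: the job done as asked, in the order asked, and still so for the second after the job is handed in, with the robot touching nothing.
It also fails if it takes over 48 s, if anything falls off the work surface, if the arm or the gripper's body presses on something with over 40 N, if the wrist force passes 120 N, or if a joint passes its speed limit or range.

## Robot

A 7-joint arm with a two-finger parallel gripper is mounted at the origin on the work surface. World frame = base frame: x ahead of the robot, y to its left, z up, the work surface at z = 0. Lengths are in mm, angles in rad, forces in N, time in s.
With the tool pointing down it reaches from about 375 to 925 mm from the base axis. Payload 3.1 kg.
Tool frame: the origin (TCP) lies at the centre of the arm's flange, where the gripper is bolted on; the fingertips stand 173 mm ahead of it and the grasp point (between the pads) lies 155 mm ahead of it; z points along the fingers, y is the line along which they close (so a half turn about z gives the same grasp; the last joint's range is limited). The gripper opens to 85 mm and grips with 20 to 120 N. Pads are 22 mm wide; open, the fingers measure 114 mm over their backs; the gripper's body (76 mm by 85 mm) begins 54 mm behind the grasp point. The pads swing forward as they close: fully open they stand 13 mm farther back than shut.
Start: joints at [-1.314, 0.383, 0.044, 1.598, -0.018, 1.161, -0.05], TCP at [225.794, 609.527, 404.669] pointing down, gripper open.
Joint ranges: [-2.61, 2.61], [-0.41, 2.15], [-1.48, 1.57], [0, 2.5], [-1.57, 4.71], [0.05, 1.97], [-2.85, 2.85]. Speed limits (rad/s): [2.79, 2.79, 3.14, 3.14, 3.14, 3.14, 3.14].

## Interface

Orientations are given as a 3x3 rotation matrix whose columns are the frame's x, y, z axes.
In Python, from station import ctrl, eyes gives the robot as it stands. The module is installed in compiled form; this text tells all that it offers. Calls block until the motion is done:
- ctrl.goto(position, orientation): joint-space move of the TCP to a pose.
- ctrl.movel(position, frame=None, vel=150, until_force=None): straight line of the TCP; frame=None keeps the orientation; vel is the mean speed in mm/s. With until_force (N) it stops when the force on the tool has changed by that much, and returns True; else False.
- ctrl.move_joints(angles): joint-space move.
- ctrl.command_gripper(opening, force=None): finger opening in mm; force is the grip in N (None keeps the last); returns when the fingers have stopped.
- ctrl.sleep(seconds).
- ctrl.ik(position, orientation): joint angles nearest the present ones, or None.
- ctrl.state(): the state.
- eyes.get_image(name): name is "scene" or "side" or "wrist"; returns the picture (480x640x3 uint8, red, green, blue); there is no depth.
- eyes.camera_info(name): a dict with "camera_matrix" (3x3 intrinsics, pixels), "xyz" and "rotation" of the camera in the world. Camera axes: x right, y up, looking along -z (the intrinsics and any distortion apply to the point x, -y, -z); pixel columns grow to the right and rows downward; lengths in mm; the calibration is good to about 2 mm. A picture is of the moment at which its call begins: read the wrist's pose just before it. camera_info takes no time and is no camera call; for the wrist camera it gives the pose at the moment of the call.
A pose or a line that the arm cannot do raises ctrl.IKError and nothing moves.
- ctrl.hand_in(): hands the job in; it is judged then, once.
The state is a dict: "time_s": time; "qpos": joint angles; "qvel": joint speeds; "joint_torque": joint torques, N m; "eef_pos": TCP position; "eef_rot": TCP orientation; "contact_force": force on the tool from outside, world axes, zero at the start; "torque": the same for the moment, N m; "gripper_width": finger opening in mm; "grasp_force": force on a finger pad.
Only numpy, scipy, OpenCV 4.12 (cv2) and the standard library are available. Lean on these libraries where they do the work, as an engineer would, in place of code of your own. Each camera call takes 0.05 s, during which the arm holds its last target. There are 200 camera calls.

## Working session

There is one attempt and no reset: what is moved stays moved. The work goes in short steps, each a Python script; the robot and the scene stay as the last script left them, time stands still between calls to the robot, and variables do not carry over. Pictures are saved under pics/ and viewed, at most 10 in all, crops included, and the job is handed in when it is done.

```bash
mkdir -p pics
python3 - <<'E'
from station import ctrl, eyes
import cv2,numpy as np
np.set_printoptions(precision=3,suppress=True)
for n in ("scene","side","wrist"):
    im=eyes.get_image(n); cv2.imwrite(f"pics/{n}0.png",im[:,:,::-1]); i=eyes.camera_info(n)
    print(n,i)
s=ctrl.state(); print(s["time_s"],s["eef_pos"],s["eef_rot"],s["contact_force"])
E
```

```text
scene {'camera_matrix': array([[612.451,   0.   , 319.565],
       [  0.   , 612.451, 245.348],
       [  0.   ,   0.   ,   1.   ]]), 'xyz': array([1287.886,  574.624,  900.375]), 'rotation': array([[-0.6  , -0.535,  0.595],
       [ 0.8  , -0.385,  0.461],
       [-0.018,  0.752,  0.659]])}
side {'camera_matrix': array([[550.784,   0.   , 313.033],
       [  0.   , 550.784, 242.599],
       [  0.   ,   0.   ,   1.   ]]), 'xyz': array([ 525.429, -523.729,  724.714]), 'rotation': array([[ 0.992,  0.099, -0.072],
       [-0.122,  0.737, -0.665],
       [-0.013,  0.669,  0.743]])}
wrist {'camera_matrix': array([[405.251,   0.   , 320.365],
       [  0.   , 405.251, 241.386],
       [  0.   ,   0.   ,   1.   ]]), 'xyz': array([149.51 , 637.551, 373.17 ]), 'rotation': array([[ 0.347, -0.891, -0.294],
       [ 0.938,  0.328,  0.112],
       [-0.003, -0.315,  0.949]])}
0.15 [225.646 609.171 403.58 ] [[-0.938  0.347 -0.001]
 [ 0.347  0.938 -0.002]
 [-0.    -0.002 -1.   ]] [ 0.146 -0.726 -0.977]
```

View pics/scene0.png

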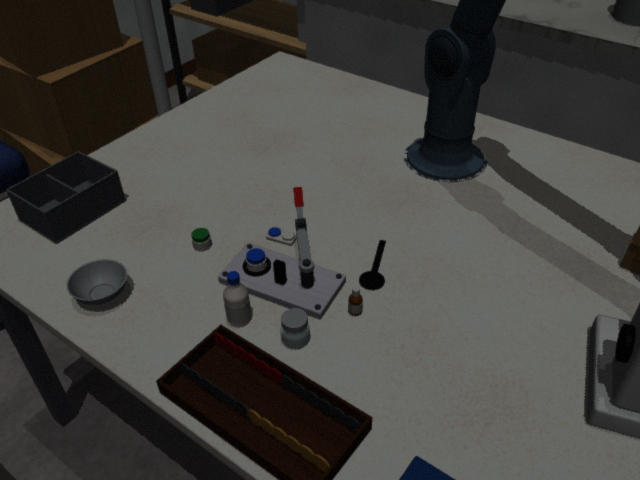

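View pics/side0.png

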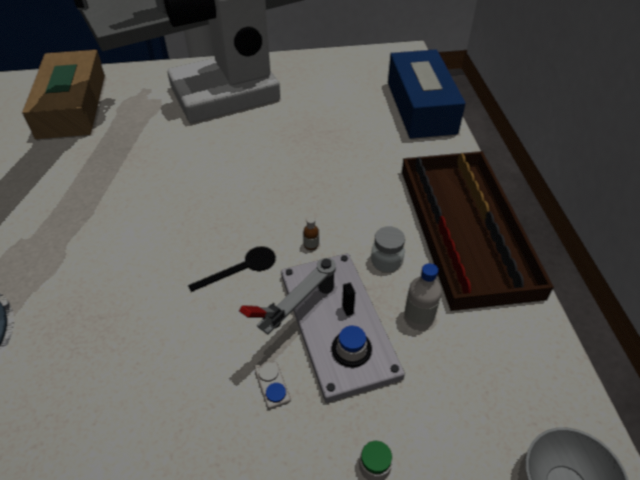

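The scene view shows the nest and blue lid at (257,256), the pivot at (307,270) and the red lever at (298,197). The side view has the lid at (352,338), the pivot at (326,266) and the lever at (252,312). Next I'll measure with masks and look closer.

```bash
cat > h.py <<'E'
from station import ctrl, eyes
import cv2,numpy as np
np.set_printoptions(precision=2,suppress=True)
def ray(i,p):
    K=i["camera_matrix"]; d=np.linalg.solve(K,[p[0],p[1],1.]); return np.array(i["xyz"]),i["rotation"]@(d*[1,-1,-1])
def plane(i,p,z):
    o,d=ray(i,p); return o+d*(z-o[2])/d[2]
def tri(*ips):
    A=np.zeros((3,3));b=np.zeros(3);R=[ray(*q) for q in ips]
    for o,d in R:
        d=d/np.linalg.norm(d);P=np.eye(3)-np.outer(d,d);A+=P;b+=P@o
    x=np.linalg.solve(A,b); return x,[np.linalg.norm(np.cross(x-o,d/np.linalg.norm(d))) for o,d in R]
def blobs(im,lo,hi,mn=15):
    m=cv2.inRange(cv2.cvtColor(im,cv2.COLOR_RGB2HSV),lo,hi)
    n,_,st,c=cv2.connectedComponentsWithStats(m)
    return [(c[k],st[k]) for k in range(1,n) if st[k][4]>=mn]
E
python3 - <<'E'
from h import *
for n in("scene","side"):
    im=cv2.imread(f"pics/{n}0.png")[:,:,::-1].copy()
    for nm,lo,hi in(("blue",(105,120,60),(130,255,255)),("red",(0,170,100),(8,255,255)),("green",(55,100,40),(85,255,255))):
        print(n,nm,[(c,s) for c,s in blobs(im,lo,hi)])
a=cv2.imread("pics/scene0.png")[170:330,205:365]; b=cv2.imread("pics/side0.png")[240:410,235:415]
a=cv2.resize(a,(400,400),interpolation=2);b=cv2.resize(b,(400,378),interpolation=2)
b=cv2.copyMakeBorder(b,0,22,0,0,0); m=np.hstack([a,b]).astype(float)*1.6
cv2.imwrite("pics/c1.png",m.clip(0,255))
E
```

```text
scene blue [(array([274.3 , 230.97]), array([269, 228,  12,   7,  71], dtype=int32)), (array([255.03, 254.12]), array([246, 248,  19,  13, 181], dtype=int32)), (array([232.33, 275.04]), array([227, 271,  12,   9,  81], dtype=int32))]
scene red []
scene green [(array([199.68, 233.09]), array([192, 228,  17,  11, 145], dtype=int32))]
side blue [(array([427.12,  79.59]), array([ 392,   50,   73,   57, 2034], dtype=int32)), (array([429.85, 269.43]), array([422, 264,  16,  12, 157], dtype=int32)), (array([352.12, 337.19]), array([339, 326,  28,  23, 495], dtype=int32)), (array([275.28, 392.03]), array([266, 383,  19,  19, 285], dtype=int32))]
side red []
side green [(array([61.49, 76.32]), array([ 47,  66,  28,  25, 401], dtype=int32)), (array([376.09, 456.24]), array([362, 441,  29,  31, 714], dtype=int32))][ WARN:0@0.046] global loadsave.cpp:1063 imwrite_ Unsupported depth image for selected encoder is fallbacked to CV_8U.
```

View pics/c1.png

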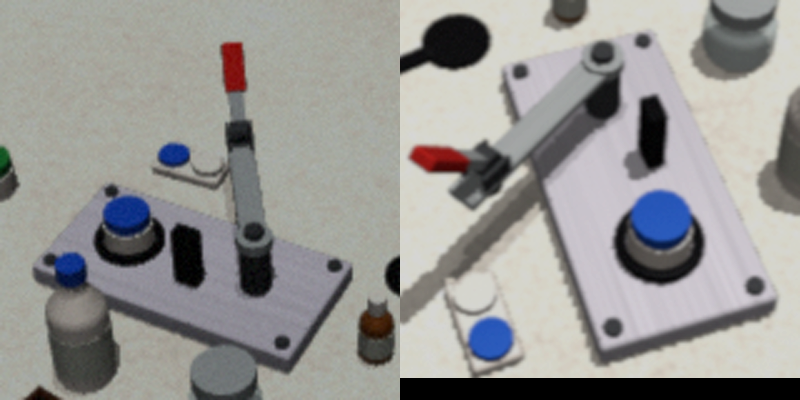

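The crops show the base plate's four screws, the nut, the stop post, the lid, and the lever raised over the open strap. The lens case lies clear, beside the base.

Run:
```python
from h import *
I={n:eyes.camera_info(n) for n in("scene","side")}
S=lambda p:np.array(p)/2.5+[205,170]-.3
D=lambda p:np.array(p)/(400/180)+[235,240]-.3
prs={"s--":((111,190),(213,327)),"s+-":((50,260),(355,286)),"s-+":((335,265),(120,72)),"s++":((282,342),(243,40)),"nut":((255,231),(203,52)),"lidtop":((127,210),(261,212)),
"redtip":((232,44),(14,155)),"hingeblk":((239,130),(90,165)),"case":((174,153),(91,338))}
P={}
for k,(a,b) in prs.items():
    x,r=tri((I["scene"],S(a)),(I["side"],D(b)));P[k]=x
    z={"s":20,"n":83,"l":56}.get(k[0],None)
    print(k,x,np.array(r), *( [plane(I["scene"],S(a),z)[:2],plane(I["side"],D(b),z)[:2]] if z else []))
c=sum(P[k] for k in P if k[:2] in("s-","s+"))/4
y=P["s-+"]+P["s++"]-P["s--"]-P["s+-"];y=y[:2]/np.linalg.norm(y[:2]);x=np.array([y[1],-y[0]])
xx=P["s+-"]+P["s++"]-P["s--"]-P["s-+"]
print("c",c,"yaw y",np.degrees(np.arctan2(-y[0],y[1])),"x",np.degrees(np.arctan2(xx[1],xx[0])))
print("pivot pred",c[:2]+60*y,"nest",c[:2]-60*y)
v=P["hingeblk"][:2]-P["nut"][:2]
print("strap len",np.linalg.norm(v),"angle",np.arctan2(v@-x,v@-y))
for k in P: print(k,(P[k][:2]-c[:2])@x,(P[k][:2]-c[:2])@y)
```

```text
s-- [ 584.98 -165.34   21.32] [0.1 0.1] [ 583.82 -166.41] [ 585.17 -164.73]
s+- [ 679.68 -148.3    20.07] [0.21 0.21] [ 679.82 -148.45] [ 679.53 -148.13]
s-+ [546.23  47.34  20.19] [0.24 0.24] [545.8   47.29] [546.43  47.31]
s++ [641.38  64.79  21.18] [0.15 0.15] [640.67  64.05] [641.46  65.89]
nut [602.33   9.31  79.74] [0.54 0.54] [604.47  11.71] [602.35   6.19]
lidtop [ 623.89 -108.21   56.34] [0.03 0.03] [ 623.65 -108.49] [ 623.92 -107.98]
redtip [ 478.06 -106.21  141.48] [2.3 2.3]
hingeblk [516.88 -75.87  84.69] [2.33 2.33]
case [ 508.2  -159.05   14.21] [0.46 0.46]
c [613.07 -50.38  20.69] yaw y 10.256396610533196 x 10.293769189498958
pivot pred [602.38   8.67] nest [ 623.75 -109.42]
strap len 120.65001568051187 angle 0.9659818215454585
s-- -48.1122394784319 -108.12098852995324
s+- 48.112239478431796 -108.21696324474408
s-+ -48.36562166193068 108.05805846728703
s++ 48.36562166193057 108.27989330741032
nut 0.058532255684116574 60.639933203359654
lidtop 0.35260664271493164 -58.83592524007924
redtip -142.79483701064427 -30.901598555186116
hingeblk -99.18908587732811 -7.962811483945242
case -122.54202672121127 -88.26689363483503
```

The fit is consistent: screws at z≈20, lid at 56, nut on the predicted pivot, and hinge radius 120.6. The base is at (613,-50) with yaw 10.27°, the strap at about 0.97 and the lever at about 0.2. I'll push the strap along its arc with the fingers shut.

```bash
cat >> h.py <<'E'
PIV=np.array([602.4,9.0]); YAW=np.radians(10.27)
RB=np.array([[np.cos(YAW),-np.sin(YAW)],[np.sin(YAW),np.cos(YAW)]])
TIP=173
def strap_pose(th,gap,r,ztip):
    u=np.array([-np.sin(th),-np.cos(th)]); c=np.array([np.cos(th),-np.sin(th)])
    p=PIV+RB@(u*r-c*(22+gap)); x=np.append(-(RB@c),0); z=np.array([0,0,-1.])
    return np.append(p,ztip+TIP), np.column_stack([x,np.cross(z,x),z])
E
python3 - <<'E'
from h import *
p,R=strap_pose(.966,25,62,190); q=ctrl.ik(p,R); p2,R2=strap_pose(0,0,62,56)
print(p,q,ctrl.ik(p2,R2))
ctrl.command_gripper(0,force=40)
ctrl.goto(p,R)
ctrl.movel(strap_pose(.966,25,62,56)[0],vel=120,until_force=8)
s=ctrl.state();print(s["time_s"],s["eef_pos"],s["contact_force"],s["gripper_width"])
for n in("scene","side"): cv2.imwrite(f"pics/{n}1.png",eyes.get_image(n)[:,:,::-1])
a=cv2.imread("pics/scene1.png")[150:330,205:385]; b=cv2.imread("pics/side1.png")[230:410,225:405]
cv2.imwrite("pics/c2.png",cv2.convertScaleAbs(cv2.resize(np.hstack([a,b]),(800,400),interpolation=2),alpha=1.6))
E
```

```text
[525.31  -1.5  363.  ] [-0.69  0.22  0.7   1.96 -0.17  1.01  0.87] [-0.44  0.56  0.59  1.88 -0.41  0.83  2.11]
4.6083 [525.86  -1.57 229.76] [-0.39  1.44 -0.31] 0.1773427466148063
```

View pics/c2.png

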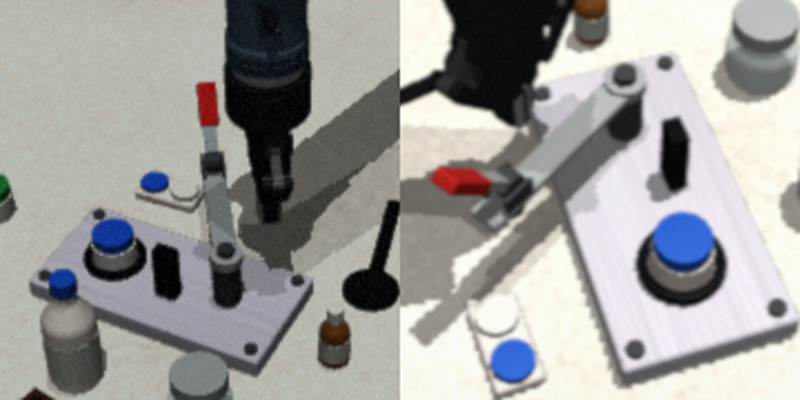

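The shut fingers are down on the strap's outer side, clear of everything. In the left crop the fingertip is at (270,215) and the strap runs (215,160) to (225,250). Now I'll push.

Run:
```python
from h import *
ctrl.movel(strap_pose(.966,2,62,56)[0],vel=50,until_force=15)
for th in np.append(np.linspace(.85,.1,6),[.03,-.03,-.07]):
    p,R=strap_pose(th,0,62,56)
    hit=ctrl.movel(p,frame=R,vel=60 if th>.1 else 25,until_force=12)
    s=ctrl.state(); print(round(th,2),hit,s["time_s"],s["eef_pos"],s["contact_force"])
    if hit: break
for n in("scene","side"): cv2.imwrite(f"pics/{n}2.png",eyes.get_image(n)[:,:,::-1])
a=cv2.imread("pics/scene2.png")[150:330,205:385]; b=cv2.imread("pics/side2.png")[230:410,225:405]
cv2.imwrite("pics/c3.png",cv2.convertScaleAbs(cv2.resize(np.hstack([a,b]),(800,400),interpolation=2),alpha=1.6))
```

```text
0.85 False 5.625 [546.46 -25.87 228.88] [-0.2  -0.01  0.63]
0.7 False 5.9417 [552.44 -33.76 229.03] [-0.97 -0.24 -0.09]
0.55 False 6.2583 [559.47 -40.73 229.04] [0.45 0.29 0.56]
0.4 False 6.575 [567.44 -46.55 229.06] [ 0.42  0.84 -0.35]
0.25 False 6.8917 [576.12 -51.13 229.04] [ 0.12 -0.3   0.18]
0.1 False 7.4333 [584.97 -54.41 228.75] [-1.52  0.04  0.38]
0.03 False 7.7667 [589.78 -55.61 228.9 ] [-0.21 -0.49 -1.3 ]
-0.03 False 8.075 [593.27 -56.38 228.78] [-2.54 -0.66  1.41]
-0.07 False 8.3333 [594.3  -57.01 228.52] [-7.8  -1.26  4.56]
```

View pics/c3.png

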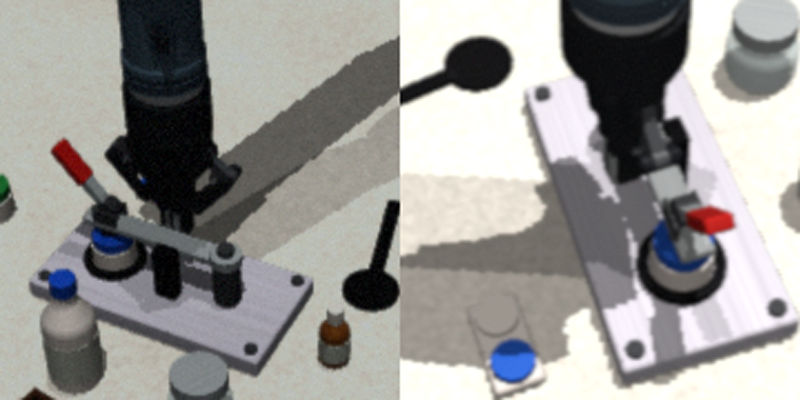

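The strap is home against the stop post (contact force about 8 N, strap pointing along the base centre line). I'll give it a firm seating press, back off, and measure the strap and lever.

Run:
```python
from h import *
p,R=strap_pose(0,-12,62,56)
print(ctrl.movel(p,frame=R,vel=20,until_force=10),ctrl.state()["contact_force"],ctrl.state()["eef_pos"])
p,R=strap_pose(0,35,62,56);ctrl.movel(p,frame=R,vel=100)
p,R=strap_pose(0,35,62,190);ctrl.movel(p,vel=200)
p,R=strap_pose(0,120,40,200);ctrl.movel(p,vel=200)
I={}
for n in("scene","side"):
    im=eyes.get_image(n);I[n]=eyes.camera_info(n);cv2.imwrite(f"pics/{n}3.png",im[:,:,::-1])
    h=cv2.cvtColor(im,cv2.COLOR_RGB2HSV);h[...,0]=(h[...,0]+20)%180
    m=cv2.inRange(h,(8,150,50),(26,255,255));k,l,st,c=cv2.connectedComponentsWithStats(m)
    print(n,[(c[j],st[j]) for j in range(1,k) if 30<st[j][4]<600])
print(ctrl.state()["time_s"])
a=cv2.imread("pics/scene3.png")[190:310,205:325]; b=cv2.imread("pics/side3.png")[250:370,285:405]
cv2.imwrite("pics/c4.png",cv2.convertScaleAbs(cv2.resize(np.hstack([a,b]),(800,400),interpolation=2),alpha=1.6))
```

```text
True [ 0.7  -0.43  0.52] [595.13 -56.65 227.65]
scene [(array([237.33, 221.85]), array([229, 213,  17,  19, 135], dtype=int32))]
side [(array([456.59, 253.2 ]), array([441, 215,  31,  78, 263], dtype=int32)), (array([364.91, 328.55]), array([354, 324,  21,  11, 149], dtype=int32))]
10.7417
```

View pics/c4.png

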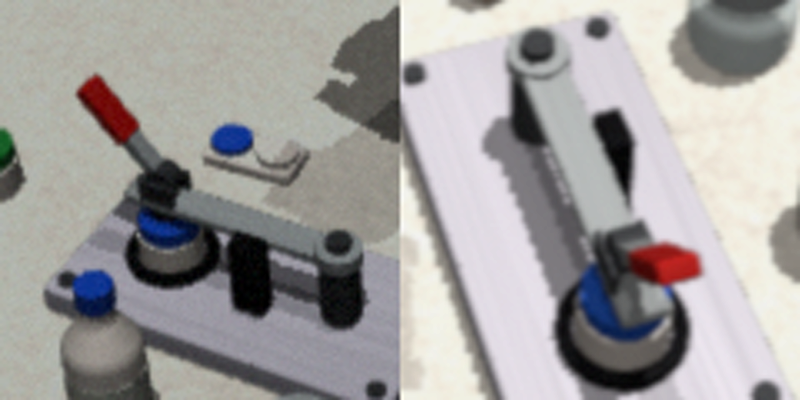

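The strap lies over the chamber with the lever still raised. The red grip centroids are scene (237.3,221.9) and side (364.9,328.6). Next: triangulate, then approach the lever.

```bash
cat >> h.py <<'E'
def base(x): return RB.T@(x[:2]-PIV)
def lever_pose(y,ztip):   # y: distance of tip centre from pivot along strap
    p=PIV+RB@np.array([0,-y]); x=np.append(RB@[0,1.],0); z=np.array([0,0,-1.])
    return np.append(p,ztip+TIP), np.column_stack([x,np.cross(z,x),z])
E
python3 - <<'E'
from h import *
I={n:eyes.camera_info(n) for n in("scene","side")}
S=lambda p:np.array(p)*.3+[205,190]-.3
D=lambda p:np.array(p)*.3+[285,250]-.3
for k,a,b in(("grip",(237.33,221.85),(364.91,328.55)),("nut",S((338,242)),D((137,43))),("blk",S((166,182)),D((222,258))),("tipend",S((90,85)),D((287,262)))):
    x,r=tri((I["scene"],a),(I["side"],b));v=base(x)
    print(k,x,r[0],"base",v,"ang",np.arctan2(-v[0],-v[1]),"lever",np.degrees(np.arctan2(x[2]-86,-v[1]-120)))
for y,z in((130,230),(160,140),(172,88)): print(ctrl.ik(*lever_pose(y,z)))
E
```

```text
grip [ 630.32 -144.3   127.65] 1.0681032342248276 base [   0.14 -155.82] ang -0.0009222187855432373 lever 49.30486672492841
nut [602.78   9.26  80.14] 0.428390971767404 base [0.42 0.18] ang -1.9841140122222238 lever -177.2096628448044
blk [ 621.63 -109.98   79.72] 0.23036634898335936 base [  -2.29 -120.5 ] ang 0.019009948057397995 lever -85.44016208232527
tipend [ 634.59 -154.1   142.69] 1.5777299063592694 base [   2.59 -166.22] ang -0.015604638415627816 lever 50.806787109016035
[-0.35  0.41  0.62  1.66 -0.25  1.16  0.5 ]
[-0.3   0.54  0.62  1.7  -0.36  1.02  0.62]
[-0.27  0.61  0.61  1.72 -0.42  0.94  0.68]
```

The strap angle is about 0, so it is home, and the lever is at about 50°. I'll press it down along its arc.

Run:
```python
from h import *
def wp(d,r=60):
    f=np.radians(d); return lever_pose(120+r*np.cos(f)-5*np.sin(f)-11, 86+r*np.sin(f)+5*np.cos(f))
p,R=lever_pose(115,215); ctrl.goto(p,R)
ctrl.movel(lever_pose(128,160)[0],vel=150,until_force=10)
for d in (58,50,42,34,26,18,12,8,5,2,0,-2,-4,-6):
    hit=ctrl.movel(wp(d)[0],vel=60 if d>10 else 25,until_force=25)
    s=ctrl.state();F=s["contact_force"];print(d,hit,round(s["time_s"],2),s["eef_pos"][2]-TIP,F)
    if hit or F[2]>28: break
ctrl.sleep(.3);print(ctrl.state()["contact_force"],ctrl.state()["eef_pos"][2]-TIP)
im=eyes.get_image("scene");b=eyes.get_image("side")
cv2.imwrite("pics/c5.png",cv2.convertScaleAbs(cv2.resize(np.hstack([im[190:310,205:325],b[250:370,285:405]])[:,:,::-1],(800,400),interpolation=2),alpha=1.6))
```

```text
58 False 13.0 139.1197383503379 [ 0.01  0.89 -0.23]
50 False 13.29 135.11438474423284 [ 0.55  0.34 -0.15]
42 False 13.58 129.79764220900051 [0.84 0.2  0.7 ]
34 False 13.88 123.73270148058026 [-0.21 -0.06  1.81]
26 False 14.17 116.760952195497 [0.61 0.11 0.74]
18 False 14.46 109.13093543957206 [-0.1  -0.34  0.97]
12 False 14.72 103.11860545471 [ 0.72 -0.82  1.41]
8 False 15.03 99.30114205981312 [0.64 0.1  2.44]
5 False 15.31 96.27164491957552 [ 1.6  -0.53  2.5 ]
2 False 15.58 93.24707345282047 [ 0.41 -0.26  3.91]
0 False 15.83 91.69721043418161 [-0.23  0.37  6.17]
-2 False 16.08 91.35820865725702 [-3.16  0.73 14.07]
-4 False 16.33 91.07121865134542 [-5.81  2.29 20.95]
-6 False 16.58 90.76526298972607 [-8.88  3.21 29.37]
[-9.22  3.03 29.48] 90.76712202874143
```

View pics/c5.png

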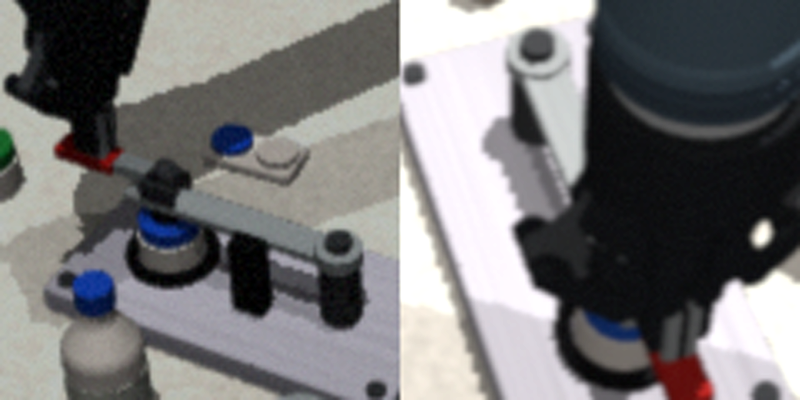

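The lever is level under the fingertips and on its hard stop (tip z 91, force climbing steeply). I'll lift straight off and check.

Run:
```python
from h import *
s=ctrl.state();p=s["eef_pos"].copy();p[2]+=6;ctrl.movel(p,vel=30);p[2]+=110;ctrl.movel(p,vel=150)
p2,R=lever_pose(40,230);p2[:2]+=RB@[-130,0];ctrl.movel(p2,vel=200)
im=eyes.get_image("scene");b=eyes.get_image("side");print(ctrl.state()["time_s"],ctrl.state()["contact_force"])
I={n:eyes.camera_info(n) for n in("scene","side")};q=[]
for n,g,lim in(("scene",im,(205,190,300,260)),("side",b,(330,300,410,400))):
    h=cv2.cvtColor(g,cv2.COLOR_RGB2HSV);h[...,0]=(h[...,0]+20)%180
    m=cv2.inRange(h,(8,150,50),(26,255,255));w=np.zeros_like(m);x0,y0,x1,y1=lim;w[y0:y1,x0:x1]=m[y0:y1,x0:x1]
    M=cv2.moments(w,True);q.append((I[n],(M["m10"]/M["m00"],M["m01"]/M["m00"])))
x,r=tri(*q);print("grip",x,r,base(x),"deg",np.degrees(np.arctan2(x[2]-86,-base(x)[1]-120)))
cv2.imwrite("pics/c6.png",cv2.convertScaleAbs(cv2.resize(np.hstack([im[180:340,195:395],b[230:390,275:475]])[:,:,::-1],(800,320),interpolation=2),alpha=1.6))
```

```text
19.5917 [-0.01  0.06 -0.03]
grip [ 632.74 -163.41   88.11] [np.float64(0.37913176066005017), np.float64(0.3791317606602318)] [  -0.89 -175.06] deg 2.1939094188695116
```

View pics/c6.png

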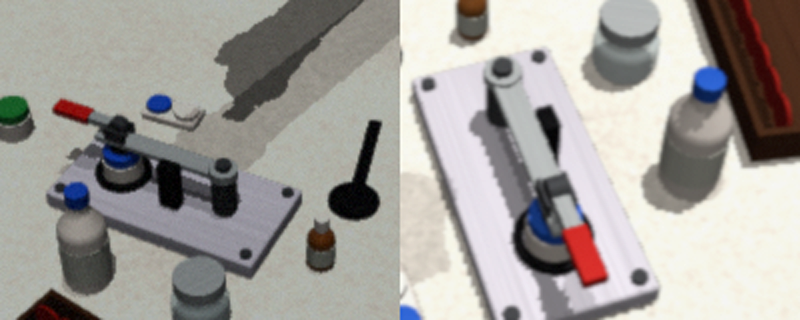

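The lever is level (grip centroid at z 88, within about 2 mm of the 86 mm hinge height) and points straight out. The strap is square, the chamber is in its nest, and the bystanders are where they were. Handing in.

```bash
python3 -c "
from station import ctrl
print(ctrl.hand_in())"
```

```text
the job is handed in; nothing more can be done
None
```

The chamber is clamped: the strap was pushed home against its stop first, then the lever pressed fully down to level, and the job was handed in at about 20 s of the 48 s allowed, with the arm clear and the bystanders in view where they stood.

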